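# Complete the chromatograph service kit

### The arm

A 6-joint arm with a two-finger parallel gripper is mounted at the origin on the work surface. World frame = base frame: x ahead of the robot, y to its left, z up, the work surface at z = 0. Lengths are in m, angles in rad, forces in N, time in s.
With the tool pointing down it reaches from about 0.275 to 1 m from the base axis. Payload 8.4 kg.
Tool frame: the origin (TCP) lies between the finger pads; the fingertips stand env.tips_ahead ahead of it and the grasp point (between the pads) lies 8 mm behind it (env.tips_ahead is the distance from the TCP to the fingertips, in m); z points along the fingers, y is the line along which they close (so a half turn about z gives the same grasp; the last joint's range is limited). The gripper opens to 85 mm and grips with 20 to 120 N. Pads are 22 mm wide; open, the fingers measure 114 mm over their backs; the gripper's body (76 mm by 85 mm) begins 54 mm behind the grasp point. The pads swing forward as they close: fully open they stand 13 mm farther back than shut.
Start: joints at [1.319, 0.353, 1.633, -0, 1.155, -0.002], TCP at [0.155, 0.606, 0.242] pointing down, gripper open.
Joint ranges: [-2.63, 2.63], [-0.92, 2.1], [0.06, 2.66], [-1.3, 4.44], [0, 2.69], [-3.02, 3.02]. Speed limits (rad/s): [2.22, 2.22, 2.79, 3.14, 3.14, 3.14].

### API

Orientations are given as a unit quaternion [w, x, y, z].
In Python, from rig import env, viewer, get_state gives the robot as it stands (env), with the cameras (viewer) and the readings as plain functions.
- The arm moves only by the tool shift_gripper, called after "Call:" by a JSON object that holds its "api" and its "payload", one argument or row to a line. Schema: {"type":"object","properties":{"deltas":{"type":"array","items":{"type":"array","items":{"type":"array","items":{"type":"number"},"minItems":5,"maxItems":5},"minItems":1,"maxItems":8},"minItems":1,"maxItems":1},"force":{"type":"number"},"only":{"type":"string"},"quiet":{"type":"boolean"},"lines":{"type":"string"}},"required":["deltas"],"additionalProperties":false}. deltas is a list that holds a single list of rows (three levels of brackets), with 1 to 8 rows, each of 5 numbers: dx, dy, dz in m, then a turn about the tool's z in rad, then the finger opening in m; each row shifts and turns the commanded pose from where the row before left it, along the tool's axes as they then stand; what a row does not reach is not made up. A row lasts 1/8 s, in which the tool goes at most 0.0625 m and 0.188 rad, less where a joint would pass 70% of its speed; a pose out of reach is approached as far as the arm can. The fingers move at their own pace and stop on an object; force is the grip in N (left out, the last holds). Time passes only in rows, so rows that do not move let the fingers close. The tool returns the time, the measured TCP pose, the force, the opening and the grip force at its end. only (a regular expression) keeps the lines of the reply that match it, lines (a string "A,B") keeps lines A to B, and quiet returns only ok. Input that does not fit is refused with a message, and nothing moves.
- get_state(): the state, without advancing time (a new reading comes with each control period).
- viewer.get_image(name): name is "scene" or "top" or "wrist"; returns a dict with "img" (384x512x3 uint8, red, green, blue), "fx", "fy", "cx", "cy" (pixels), "k1" (the pictures are not rectified: a ray, as slopes to the right and down, at radius r is drawn at 1 + k1 r^2 times it, then the intrinsics apply), "cam_to_world" (4x4, takes a point from camera to world coordinates). Camera axes: x right, y down, z forward; pixel columns grow to the right and rows downward; lengths in m; the calibration is good to about 2 mm. A picture is of the moment at which its call begins. There is no depth.
- env.finish_job(): hands the job in; it is judged then, once.
The state is a dict: "clock": time; "qpos": joint angles; "qd": joint speeds; "joint_torque": joint torques, N m; "eef_pos": TCP position; "eef_rot": TCP orientation; "wrist_force": force on the tool from outside, world axes, zero at the start; "wrist_torque": the same for the moment, N m; "opening": finger opening in m; "grip_force": force on a finger pad.
Only numpy, scipy, OpenCV 4.12 (cv2) and the standard library are available. Lean on these libraries where they do the work, as an engineer would, in place of code of your own. Each camera call takes 0.05 s, during which the arm holds its last target. There are 200 camera calls.

### The job

Fill up the three-compartment service kit tray so that it holds exactly one angle bracket, one pump-head cover and one guard column, one part to a compartment, each lying flat on the compartment's floor the same way up as it lies on the bench. One compartment is already filled, so skip the duplicate of that part and add one of each of the two missing types to the empty compartments. Leave the left-over parts and everything else on the bench where they are.

Things in the scene. Friction and masses are not known exactly. Their poses are not given: they have to be found in the camera images.
- tray: Grey kit tray, fixed to the bench, 98 (x) x 286 (y) x 12 mm high, three equal compartments in a row along its y at -94, 0 and +94 mm, walls 4 mm thick. Origin: centre of its underside at bench level, z up. Any one of the six parts may be the one that is already in the tray at the start (in one compartment, at any yaw); the other five are on the bench.
- pocket_a: One of the tray's three compartments, 90 x 90 mm inside, dark liner, 12 mm high walls. Origin: centre of the compartment at bench level; sides parallel to its x and y, z up. The floor is at bench level within 1 mm. Which compartment (end or middle) carries this name varies. Any of the three may be the one already filled.
- pocket_b: One of the tray's three compartments, 90 x 90 mm inside, dark liner, 12 mm high walls. Origin: centre of the compartment at bench level; sides parallel to its x and y, z up. The floor is at bench level within 1 mm. Which compartment (end or middle) carries this name varies. Any of the three may be the one already filled.
- pocket_c: One of the tray's three compartments, 90 x 90 mm inside, dark liner, 12 mm high walls. Origin: centre of the compartment at bench level; sides parallel to its x and y, z up. The floor is at bench level within 1 mm. Which compartment (end or middle) carries this name varies. Any of the three may be the one already filled.
- bracket_a: Aluminium angle bracket: base plate 60 x 44 x 6 mm, and along one long edge an upright plate 60 mm wide, 8 mm thick, top 38 mm above the bench. Origin: centre of the base's underside. x along the 60 mm width, z up; the upright plate spans y = -22 to -14 mm. About 90 g. Stands on its base. Brackets a and b are alike.
- bracket_b: Aluminium angle bracket: base plate 60 x 44 x 6 mm, and along one long edge an upright plate 60 mm wide, 8 mm thick, top 38 mm above the bench. Origin: centre of the base's underside. x along the 60 mm width, z up; the upright plate spans y = -22 to -14 mm. About 90 g. Stands on its base. Brackets a and b are alike.
- cover_a: Bare steel pump-head cover: a round flange 56 mm across and 6 mm thick with a central boss 30 mm across, its top 26 mm above the bench. Origin: centre of the flange's underside, z up through the boss. About 150 g. Lies on its flange, boss up. There are two alike covers, a and b.
- cover_b: Bare steel pump-head cover: a round flange 56 mm across and 6 mm thick with a central boss 30 mm across, its top 26 mm above the bench. Origin: centre of the flange's underside, z up through the boss. About 150 g. Lies on its flange, boss up. There are two alike covers, a and b.
- column_a: Bare steel guard column: a tube 14 mm across and 42 mm long between two hexagonal end fittings 18 mm across flats and 14 mm long; 70 mm long in all. Origin: its middle, on its axis, 9 mm above the surface it lies on. x runs along its length. About 100 g. Lies on flats of its end fittings. There are two alike columns, a and b.
- column_b: Bare steel guard column: a tube 14 mm across and 42 mm long between two hexagonal end fittings 18 mm across flats and 14 mm long; 70 mm long in all. Origin: its middle, on its axis, 9 mm above the surface it lies on. x runs along its length. About 100 g. Lies on flats of its end fittings. There are two alike columns, a and b.
- jar: Bystander: amber glass jar with black cap, 52 mm across, 85 mm tall. Origin: centre of its underside.
- wrench: Bystander: steel wrench 160 mm long lying on the bench. Origin: on its underside near mid-length, x along it.
- beaker: Bystander: clear beaker 60 mm across, 75 mm tall. Origin: centre of its underside.

How it is judged:
At the end, for the whole second after the job is handed in: The tray holds one of each type, on its floor within 4 mm, level within 8 degrees, and each compartment has a part's origin within 45 mm of its centre. The left-over parts are outside the tray; they, the jar, wrench and beaker are within 30 mm of where they started. All parts at rest (((x of bracket_a in the frame of tray between -0.036 and 0.036 m and y of bracket_a in the frame of tray between -0.13 and 0.13 m and height (world z) of bracket_a below 0.004 m and angle between bracket_a's own z axis and vertical below 0.15 rad and distance of bracket_b from where it was at the start of the episode below 0.03 m and (x of bracket_b in the frame of tray below -0.055 m or x of bracket_b in the frame of tray above 0.055 m or y of bracket_b in the frame of tray below -0.15 m or y of bracket_b in the frame of tray above 0.15 m)) or (x of bracket_b in the frame of tray between -0.036 and 0.036 m and y of bracket_b in the frame of tray between -0.13 and 0.13 m and height (world z) of bracket_b below 0.004 m and angle between bracket_b's own z axis and vertical below 0.15 rad and distance of bracket_a from where it was at the start of the episode below 0.03 m and (x of bracket_a in the frame of tray below -0.055 m or x of bracket_a in the frame of tray above 0.055 m or y of bracket_a in the frame of tray below -0.15 m or y of bracket_a in the frame of tray above 0.15 m))) and ((x of cover_a in the frame of tray between -0.036 and 0.036 m and y of cover_a in the frame of tray between -0.13 and 0.13 m and height (world z) of cover_a below 0.004 m and angle between cover_a's own z axis and vertical below 0.15 rad and distance of cover_b from where it was at the start of the episode below 0.03 m and (x of cover_b in the frame of tray below -0.055 m or x of cover_b in the frame of tray above 0.055 m or y of cover_b in the frame of tray below -0.15 m or y of cover_b in the frame of tray above 0.15 m)) or (x of cover_b in the frame of tray between -0.036 and 0.036 m and y of cover_b in the frame of tray between -0.13 and 0.13 m and height (world z) of cover_b below 0.004 m and angle between cover_b's own z axis and vertical below 0.15 rad and distance of cover_a from where it was at the start of the episode below 0.03 m and (x of cover_a in the frame of tray below -0.055 m or x of cover_a in the frame of tray above 0.055 m or y of cover_a in the frame of tray below -0.15 m or y of cover_a in the frame of tray above 0.15 m))) and ((x of column_a in the frame of tray between -0.036 and 0.036 m and y of column_a in the frame of tray between -0.13 and 0.13 m and height (world z) of column_a between 0.005 and 0.013 m and angle between column_a's own x axis and vertical between 1.42 and 1.72 rad and distance of column_b from where it was at the start of the episode below 0.03 m and (x of column_b in the frame of tray below -0.055 m or x of column_b in the frame of tray above 0.055 m or y of column_b in the frame of tray below -0.15 m or y of column_b in the frame of tray above 0.15 m)) or (x of column_b in the frame of tray between -0.036 and 0.036 m and y of column_b in the frame of tray between -0.13 and 0.13 m and height (world z) of column_b between 0.005 and 0.013 m and angle between column_b's own x axis and vertical between 1.42 and 1.72 rad and distance of column_a from where it was at the start of the episode below 0.03 m and (x of column_a in the frame of tray below -0.055 m or x of column_a in the frame of tray above 0.055 m or y of column_a in the frame of tray below -0.15 m or y of column_a in the frame of tray above 0.15 m))) and horizontal distance between any of bracket_a, bracket_b, cover_a, cover_b, column_a, column_b and pocket_a below 0.045 m and horizontal distance between any of bracket_a, bracket_b, cover_a, cover_b, column_a, column_b and pocket_b below 0.045 m and horizontal distance between any of bracket_a, bracket_b, cover_a, cover_b, column_a, column_b and pocket_c below 0.045 m and distance of each of jar, wrench, beaker from where it was at the start of the episode below 0.03 m and linear speed of each of bracket_a, bracket_b, cover_a, cover_b, column_a, column_b below 0.03 m/s); the robot touches nothing.
It also fails if it takes over 58 s, if anything falls off the work surface, if the arm or the gripper's body presses on something with over 40 N, if the wrist force passes 120 N, or if a joint passes its speed limit or range.

## Working session

There is one attempt and no reset: what is moved stays moved. The work goes in short steps, Python scripts to look and compute and a tool call to move; the robot and the scene stay as the last step left them, time stands still between calls to the robot, and variables do not carry over. Pictures are saved under pics/ and viewed, at most 10 in all, crops included, and the job is handed in when it is done.

```bash
mkdir -p pics; ls; cat > h.py <<'E'
import numpy as np, cv2
from rig import env, viewer, get_state
def grab(n,f):
    d=viewer.get_image(n); cv2.imwrite(f,d["img"][:,:,::-1]); np.save(f"cal_{n}.npy",{k:v for k,v in d.items()},allow_pickle=True); return d
def load(n): return np.load(f"cal_{n}.npy",allow_pickle=True).item()
def px(d,u,v,z=0.):
    x,y=(u-d["cx"])/d["fx"],(v-d["cy"])/d["fy"]; a,b=x,y
    for _ in range(20):
        s=1+d["k1"]*(a*a+b*b); a,b=x/s,y/s
    T=np.array(d["cam_to_world"]); r=T[:3,:3]@[a,b,1]; o=T[:3,3]
    return (o+r*(z-o[2])/r[2])[:2]
def proj(d,p):
    T=np.array(d["cam_to_world"]); c=T[:3,:3].T@(np.array(p)-T[:3,3]); a,b=c[:2]/c[2]; s=1+d["k1"]*(a*a+b*b)
    return a*s*d["fx"]+d["cx"],b*s*d["fy"]+d["cy"]
E
python3 - <<'E'
from h import *
d=grab("top","pics/t0.png"); print(np.round(d["cam_to_world"],3),d["fx"],d["k1"])
i=cv2.imread("pics/t0.png"); cv2.imwrite("pics/t1.png",cv2.resize(i,(800,600),interpolation=cv2.INTER_CUBIC))
s=get_state(); print(s["eef_pos"],s["eef_rot"],env.tips_ahead)
E
```

```text
pics
rig.py
[[-0.03  -0.981  0.193  0.362]
 [-1.     0.031  0.003 -0.012]
 [-0.009 -0.192 -0.981  1.311]
 [ 0.     0.     0.     1.   ]] 460.80028429882475 0.04897654227616426
[0.1544094  0.60517239 0.24159623] [-7.58984444e-05  1.24578860e-01  9.92209490e-01 -6.55167275e-04] 0.011
```

View pics/t1.png

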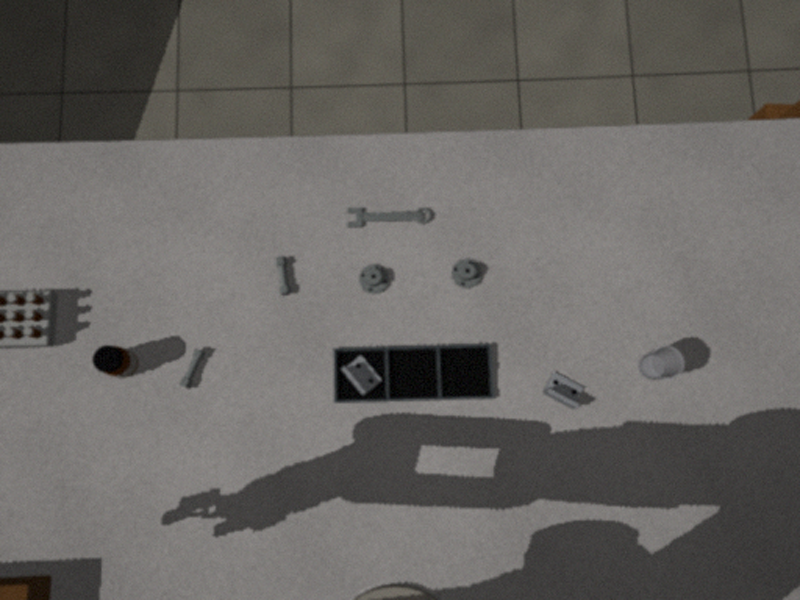

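The top view shows a bracket already in the left (+y) compartment at about (362,375). The middle and right compartments are empty. Covers are at (374,277) and (466,271), columns at (285,275) and (196,367). I still need a cover and a column, so I'll zoom in.

```bash
python3 - <<'E'
import cv2
i=cv2.imread("pics/t0.png"); cv2.imwrite("pics/t2.png",cv2.resize(i[155:265,170:325],(775,550),interpolation=cv2.INTER_CUBIC))
E
```

```text
(no output)
```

View pics/t2.png

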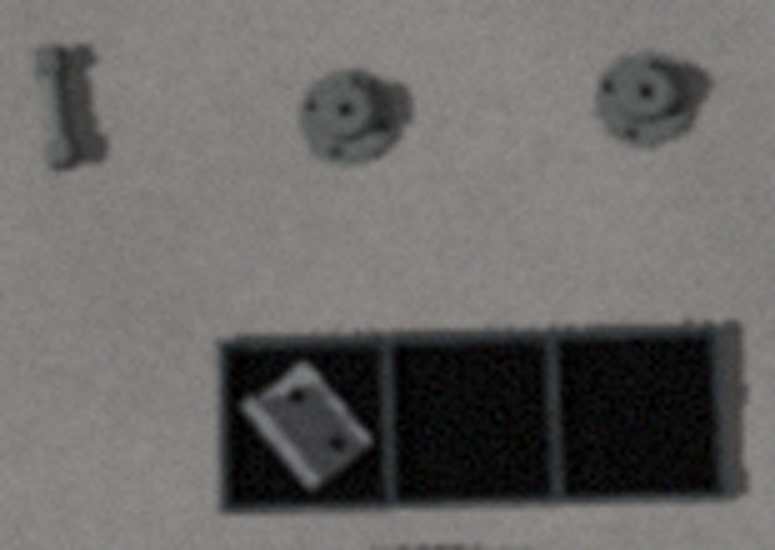

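The crop shows the column from about (46,46) to (62,168), the left cover's boss centre at (347,108), and the right cover's at (646,91). The empty compartment centres are near (470,420) and (635,413).

```bash
python3 - <<'E'
from h import *
d=load("top")
def c(u,v,z): return px(d,(u+.5)/5-.5+170,(v+.5)/5-.5+155,z)
P=dict(colA=(48,46,.012),colB=(63,168,.012),covL=(347,108,.026),covR=(646,91,.026),tl=(220,342,.012),bl=(223,509,.012),tr=(718,326,.012),br=(722,496,.012),w1t=(386,338,.012),w1b=(391,503,.012),w2t=(550,331,.012),w2b=(557,498,.012),bracket=(310,425,.01))
Q={k:c(*v) for k,v in P.items()}
for k,v in Q.items(): print(k,v.round(4))
n=np.linalg.norm
print("col len",n(Q["colA"]-Q["colB"]),"tray",n(Q["tl"]-Q["tr"]),n(Q["bl"]-Q["br"]),n(Q["tl"]-Q["bl"]),n(Q["tr"]-Q["br"]))
print("col c",(Q["colA"]+Q["colB"])/2,"ang",np.arctan2(*(Q["colA"]-Q["colB"])[::-1]))
ctr=(Q["tl"]+Q["tr"]+Q["bl"]+Q["br"])/4; y=(Q["tl"]+Q["bl"]-Q["tr"]-Q["br"]);y/=n(y); print("tray",ctr,"right",ctr-.094*y, y)
print(get_state()["eef_rot"])
E
```

```text
colA [0.7045 0.193 ]
colB [0.6318 0.1845]
covL [0.6588 0.0199]
covR [ 0.6633 -0.1514]
tl [0.5283 0.0957]
bl [0.4345 0.0954]
tr [ 0.5287 -0.1866]
br [ 0.4333 -0.1833]
w1t [0.5276 0.0015]
w1b [0.4349 0.0014]
w2t [ 0.5287 -0.0915]
w2b [ 0.4348 -0.0914]
bracket [0.4799 0.0458]
col len 0.07319144150766627 tray 0.28233076782386257 0.27869487824125866 0.09382845743695196 0.09545299045972584
col c [0.66817966 0.18877117] ang 0.11686886288234596
tray [ 0.48117241 -0.04473278] right [ 0.48104209 -0.13873269] [0.00138638 0.99999904]
[-7.58984444e-05  1.24578860e-01  9.92209490e-01 -6.55167275e-04]
```

```bash
cat > go.py <<'E'
import sys,numpy as np
from rig import env, viewer, get_state
from scipy.spatial.transform import Rotation as R
x,y,z,yaw=map(float,sys.argv[1:5]); s=get_state()
r=R.from_quat(np.roll(s["eef_rot"],-1)).as_matrix()
d=r.T@(np.array([x,y,z])-s["eef_pos"]); t=np.arctan2(r[1,1],r[0,1])-yaw
print("tool delta",d.round(4),"dist",round(np.linalg.norm(d),3),"turn",round((t+np.pi/2)%np.pi-np.pi/2,3),"tilt",np.round(r[:,2],3))
E
```

Call:
{"api": "shift_gripper", "payload": {
  "deltas": [
    [[0,0,0,-0.18,0.04],[0,0,0,-0.18,0.04],[0,0,0,0,0.04]]
  ],
  "force": 60
}}

```text
clock: 0.42
eef_pos: [0.1544, 0.6053, 0.2418]
eef_rot: [-0.0, -0.054, 0.999, -0.0]
wrist_force: [0.2, -0.1, -0.7]
opening: 0.0404
grip_force: 0.0
```

```bash
python3 go.py .668 .189 .15 1.688
```

```text
tool delta [-0.4653 -0.4696  0.092 ] dist 0.667 turn -0.008 tilt [-0.    -0.001 -1.   ]
```

Call:
{"api": "shift_gripper", "payload": {
  "deltas": [
    [[-0.04,-0.04,0,0,0.04],[-0.04,-0.04,0,0,0.04],[-0.04,-0.04,0,0,0.04],[-0.04,-0.04,0,0,0.04],[-0.04,-0.04,0,0,0.04],[-0.04,-0.04,0,0,0.04],[-0.04,-0.04,0,0,0.04],[-0.04,-0.04,0,0,0.04]]
  ]
}}

```text
clock: 1.42
eef_pos: [0.509, 0.3214, 0.2422]
eef_rot: [-0.0, -0.053, 0.999, 0.0]
wrist_force: [-0.4, 1.2, -0.5]
opening: 0.0398
grip_force: 0.0
```

Call:
{"api": "shift_gripper", "payload": {
  "deltas": [
    [[-0.04,-0.04,0.02,0,0.04],[-0.04,-0.04,0.02,0,0.04],[-0.04,-0.04,0.02,-0.008,0.04],[-0.02,-0.02,0.02,0,0.04],[0,0,0,0,0.04],[0,0,0,0,0.04]]
  ]
}}

```text
clock: 2.17
eef_pos: [0.6619, 0.1995, 0.1623]
eef_rot: [-0.0, -0.058, 0.998, 0.0]
wrist_force: [-0.0, 0.2, 0.6]
opening: 0.0405
grip_force: 0.0
```

```bash
python3 go.py .668 .189 .15 1.688
```

```text
tool delta [-0.0048 -0.0111  0.0123] dist 0.017 turn -0.001 tilt [-0.001  0.    -1.   ]
```

Call:
{"api": "shift_gripper", "payload": {
  "deltas": [
    [[-0.005,-0.011,0.02,0,0.04],[0,0,0.02,0,0.04],[0,0,0,0,0.04],[0,0,0,0,0.04]]
  ]
}}

```text
clock: 2.68
eef_pos: [0.6686, 0.1891, 0.1221]
eef_rot: [-0.0, -0.059, 0.998, -0.0]
wrist_force: [0.2, 0.0, 0.2]
opening: 0.0399
grip_force: 0.0
```

```bash
python3 - <<'E'
from h import *
d=grab("wrist","pics/w0.png"); i=cv2.imread("pics/w0.png")
print([np.round(proj(d,p),0) for p in [(.668,.189,.009),(.7045,.193,.012),(.6318,.1845,.012)]])
cv2.imwrite("pics/w1.png",cv2.resize(i,(800,600)))
E
```

```text
[array([260., 192.]), array([259., 230.]), array([259., 153.])]
```

View pics/w1.png

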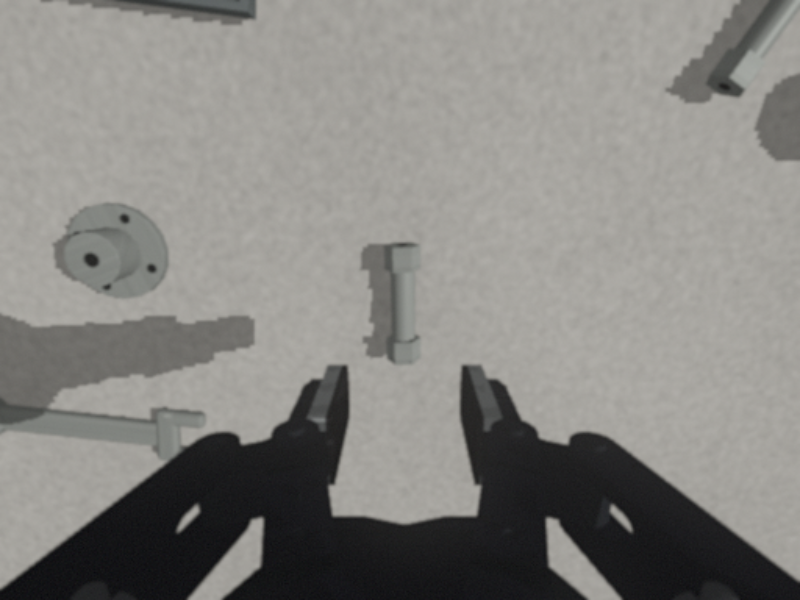

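The wrist view shows the column from (403,242) to (404,363), matching the prediction to about 1 mm and centred between the fingers. The cover's boss hole is at (92,260).

```bash
python3 -c "
from h import *
d=load('wrist'); print(px(d,58.5,166,.026), px(d,403.5/1.5625,363/1.5625,.012), px(d,403/1.5625,242/1.5625,.018))"
```

```text
[0.66023525 0.01977331] [0.7072162  0.19232875] [0.63294004 0.18328667]
```

Call:
{"api": "shift_gripper", "payload": {
  "deltas": [
    [[0,0,0.04,0,0.04],[0,0,0.04,0,0.04],[0,0,0.018,0,0.04],[0,0,0.008,0,0.04],[0,0,0,0,0.04]]
  ]
}}

```text
clock: 3.35
eef_pos: [0.6692, 0.189, 0.0169]
eef_rot: [0.0, -0.059, 0.998, 0.0]
wrist_force: [0.7, 0.5, 0.9]
opening: 0.0401
grip_force: 0.0
```

```bash
python3 go.py .6685 .189 .014 1.688
```

```text
tool delta [0.0007 0.     0.0029] dist 0.003 turn 0.001 tilt [ 0.001  0.    -1.   ]
```

Call:
{"api": "shift_gripper", "payload": {
  "deltas": [
    [[0,0,0.003,0,0.04],[0,0,0,0,0.025],[0,0,0,0,0.0],[0,0,0,0,0],[0,0,0,0,0],[0,0,0,0,0]]
  ],
  "force": 60
}}

```text
clock: 4.1
eef_pos: [0.6691, 0.1889, 0.0141]
eef_rot: [0.0, -0.059, 0.998, 0.0]
wrist_force: [-1.9, -0.5, 6.7]
opening: 0.0117
grip_force: 58.7
```

Call:
{"api": "shift_gripper", "payload": {
  "deltas": [
    [[0,0,-0.02,0,0],[0,0,-0.03,0,0],[0,0,-0.04,0,0],[0,0,0,0,0],[0,0,0,0,0]]
  ]
}}

```text
clock: 4.72
eef_pos: [0.6685, 0.1888, 0.1036]
eef_rot: [0.0, -0.059, 0.998, 0.0]
wrist_force: [-0.5, -0.1, -1.1]
opening: 0.0112
grip_force: 58.6
```

```bash
python3 - <<'E'
from h import *
d=grab("wrist","pics/w2.png"); i=cv2.imread("pics/w2.png")
cv2.imwrite("pics/w3.png",cv2.resize(i[130:330,160:360],(600,600),interpolation=cv2.INTER_CUBIC))
E
python3 go.py .481 -.045 .104 1.571
```

```text
tool delta [ 0.2133 -0.21   -0.0009] dist 0.299 turn 0.118 tilt [-0.001 -0.    -1.   ]
```

View pics/w3.png

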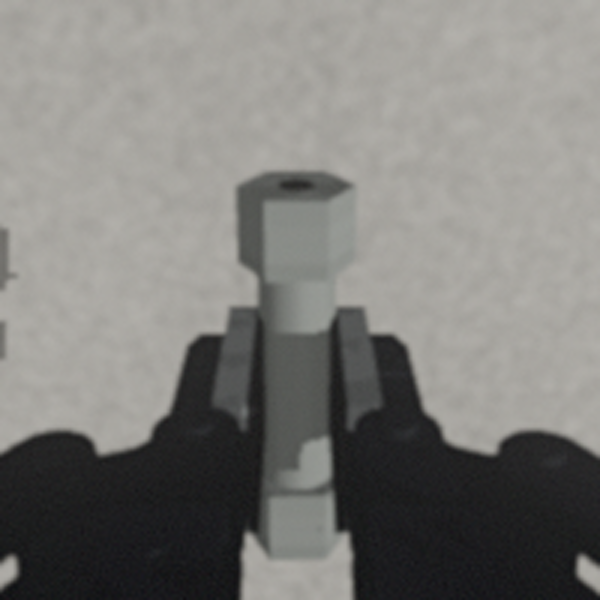

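The column is held level across the tube, with a hex flat facing up. On to the middle compartment.

Call:
{"api": "shift_gripper", "payload": {
  "deltas": [
    [[0,0,0,0.118,0],[0.037,-0.046,0,0,0],[0.037,-0.046,0,0,0],[0.037,-0.046,0,0,0],[0.037,-0.046,0,0,0],[0.037,-0.046,0,0,0],[0,0,0,0,0],[0,0,0,0,0]]
  ]
}}

```text
clock: 5.78
eef_pos: [0.4838, -0.0413, 0.1029]
eef_rot: [-0.0, 0.0, 1.0, 0.0]
wrist_force: [-0.7, -0.1, -1.3]
opening: 0.0115
grip_force: 58.8
```

```bash
python3 go.py .481 -.045 .016 1.571
```

```text
tool delta [ 0.0028 -0.0037  0.0869] dist 0.087 turn -0.001 tilt [-0.  0. -1.]
```

Call:
{"api": "shift_gripper", "payload": {
  "deltas": [
    [[0.003,-0.004,0.04,0,0],[0,0,0.025,0,0],[0,0,0.012,0,0],[0,0,0.006,0,0],[0,0,0,0,0],[0,0,0,0,0]]
  ]
}}

```text
clock: 6.52
eef_pos: [0.4814, -0.0452, 0.0209]
eef_rot: [0.001, -0.0, 1.0, -0.0]
wrist_force: [-0.5, 0.8, -1.0]
opening: 0.0115
grip_force: 58.8
```

```bash
python3 go.py .481 -.045 .015 1.571
```

```text
tool delta [0.0004 0.0002 0.0059] dist 0.006 turn 0.0 tilt [ 0.001 -0.    -1.   ]
```

Call:
{"api": "shift_gripper", "payload": {
  "deltas": [
    [[0,0,0.003,0,0],[0,0,0.002,0,0],[0,0,0,0,0],[0,0,0,0,0]]
  ]
}}

```text
clock: 7.02
eef_pos: [0.4808, -0.0452, 0.0153]
eef_rot: [0.0, -0.0, 1.0, -0.0]
wrist_force: [0.6, -0.2, -0.8]
opening: 0.0109
grip_force: 58.8
```

Call:
{"api": "shift_gripper", "payload": {
  "deltas": [
    [[0,0,0.0015,0,0],[0,0,0,0,0],[0,0,0,0,0]]
  ]
}}

```text
clock: 7.4
eef_pos: [0.4809, -0.0452, 0.014]
eef_rot: [0.0, -0.0, 1.0, -0.0]
wrist_force: [-0.5, -0.1, 6.0]
opening: 0.0115
grip_force: 59.6
```

Touchdown felt, so I'll release and rise.

Call:
{"api": "shift_gripper", "payload": {
  "deltas": [
    [[0,0,0,0,0.02],[0,0,0,0,0.035],[0,0,0,0,0.04],[0,0,-0.02,0,0.045],[0,0,-0.04,0,0.045],[0,0,-0.05,0,0.045],[0,0,0,0,0.045],[0,0,0,0,0.045]]
  ]
}}

```text
clock: 8.4
eef_pos: [0.4804, -0.0452, 0.1236]
eef_rot: [-0.0, -0.0, 1.0, 0.0]
wrist_force: [-0.1, -0.1, -1.3]
opening: 0.0448
grip_force: 0.0
```

```bash
python3 - <<'E'
from h import *
d=grab("wrist","pics/w4.png"); i=cv2.imread("pics/w4.png")
cv2.imwrite("pics/w5.png",cv2.resize(i,(800,600)))
E
python3 go.py .6595 .020 .11 1.571
```

```text
tool delta [-0.1796  0.0651  0.0127] dist 0.191 turn -0.0 tilt [-0.001  0.    -1.   ]
```

View pics/w5.png

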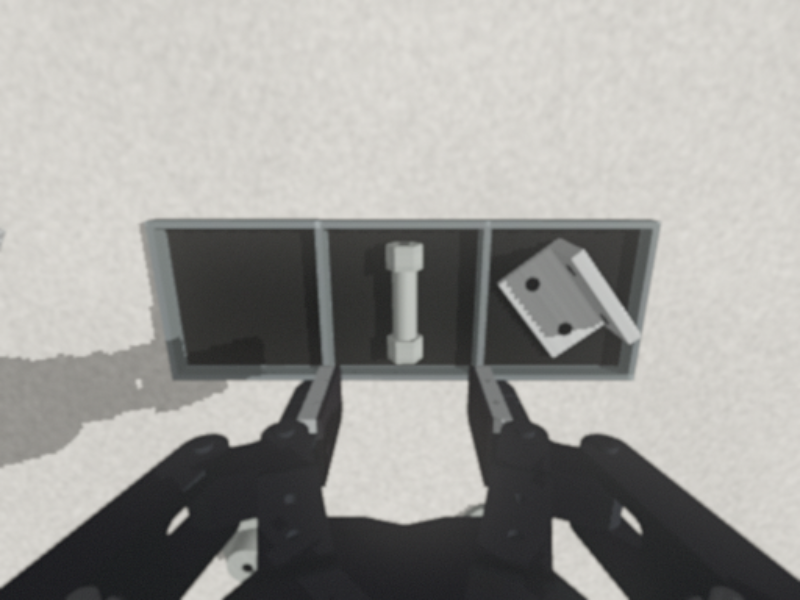

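The column lies flat at the centre of the middle compartment, around (404,302). The bracket is on the right side of this view and the left compartment is empty. Next is the cover.

Call:
{"api": "shift_gripper", "payload": {
  "deltas": [
    [[-0.045,0.0163,0,0,0.045],[-0.045,0.0163,0,0,0.045],[-0.045,0.0163,0,0,0.045],[-0.045,0.0163,0.013,0,0.045],[0,0,0,0,0.045],[0,0,0,0,0.045]]
  ]
}}

```text
clock: 9.2
eef_pos: [0.659, 0.0199, 0.1088]
eef_rot: [-0.002, -0.0, 1.0, -0.0]
wrist_force: [-0.1, -0.3, 0.5]
opening: 0.0446
grip_force: 0.0
```

```bash
python3 - <<'E'
from h import *
d=grab("wrist","pics/w6.png"); i=cv2.imread("pics/w6.png")
cv2.imwrite("pics/w7.png",cv2.resize(i[90:280,160:360],(800,760),interpolation=cv2.INTER_CUBIC)[:600])
print(np.array(proj(d,(.6595,.02,.026))))
E
python3 go.py .6595 .020 .021 1.571
```

```text
[259.85130629 204.05262609]
tool delta [-0.0007  0.0003  0.0885] dist 0.088 turn -0.0 tilt [-0.003 -0.    -1.   ]
```

View pics/w7.png

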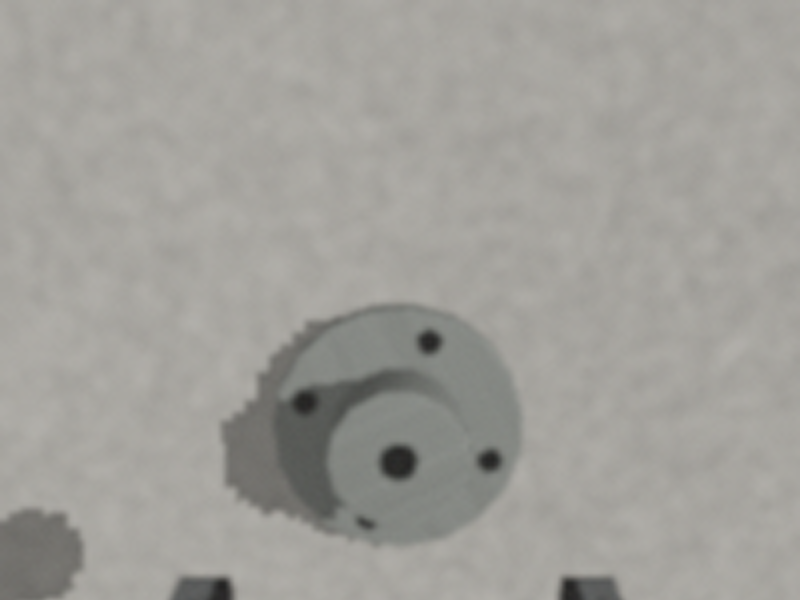

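The boss centre at (398,462) in the crop, or (259.4,205.4) full size, is within 1.5 px of the prediction and centred between the fingers. Descending.

Call:
{"api": "shift_gripper", "payload": {
  "deltas": [
    [[-0.001,0,0.04,0,0.045],[0,0,0.025,0,0.045],[0,0,0.015,0,0.045],[0,0,0.008,0,0.045],[0,0,0.001,0,0.045],[0,0,0,0,0.045]]
  ]
}}

```text
clock: 10.0
eef_pos: [0.6623, 0.02, 0.0226]
eef_rot: [0.001, -0.0, 1.0, 0.0]
wrist_force: [-1.0, -0.3, -0.1]
opening: 0.0449
grip_force: 0.0
```

Call:
{"api": "shift_gripper", "payload": {
  "deltas": [
    [[0,0,0,0,0.035],[0,0,0,0,0.0],[0,0,0,0,0],[0,0,0,0,0],[0,0,0,0,0]]
  ],
  "force": 70
}}

```text
clock: 10.62
eef_pos: [0.6623, 0.0201, 0.0229]
eef_rot: [0.001, -0.0, 1.0, 0.0]
wrist_force: [-0.7, 0.2, 6.4]
opening: 0.0274
grip_force: 68.5
```

Call:
{"api": "shift_gripper", "payload": {
  "deltas": [
    [[0,0,-0.02,0,0],[0,0,-0.03,0,0],[0,0,-0.04,0,0],[0,0,0,0,0],[0,0,0,0,0]]
  ]
}}

```text
clock: 11.25
eef_pos: [0.6615, 0.02, 0.1122]
eef_rot: [0.0, -0.0, 1.0, -0.0]
wrist_force: [-0.7, 0.5, -1.7]
opening: 0.0274
grip_force: 69.0
```

```bash
python3 go.py .481 -.139 .112 1.571
```

```text
tool delta [ 0.1806 -0.159   0.0002] dist 0.241 turn 0.0 tilt [ 0. -0. -1.]
```

Wrist force -1.7 N is consistent with the 150 g cover being held.

Call:
{"api": "shift_gripper", "payload": {
  "deltas": [
    [[0.0362,-0.0318,0,0,0],[0.0362,-0.0318,0,0,0],[0.0362,-0.0318,0,0,0],[0.0362,-0.0318,0,0,0],[0.0362,-0.0318,0,0,0],[0,0,0,0,0],[0,0,0,0,0]]
  ]
}}

```text
clock: 12.12
eef_pos: [0.4808, -0.139, 0.1114]
eef_rot: [-0.0, 0.0, 1.0, 0.0]
wrist_force: [0.6, 0.1, -1.3]
opening: 0.0275
grip_force: 69.2
```

```bash
python3 go.py .481 -.139 .025 1.571
```

```text
tool delta [-0.0003 -0.      0.0864] dist 0.086 turn -0.001 tilt [-0.  0. -1.]
```

Call:
{"api": "shift_gripper", "payload": {
  "deltas": [
    [[0,0,0.04,0,0],[0,0,0.025,0,0],[0,0,0.013,0,0],[0,0,0.006,0,0],[0,0,0,0,0],[0,0,0,0,0]]
  ]
}}

```text
clock: 12.88
eef_pos: [0.4814, -0.1391, 0.0285]
eef_rot: [0.001, -0.0, 1.0, -0.0]
wrist_force: [-0.5, -0.2, -1.1]
opening: 0.027
grip_force: 69.2
```

Call:
{"api": "shift_gripper", "payload": {
  "deltas": [
    [[0,0,0.002,0,0],[0,0,0.0015,0,0],[0,0,0,0,0],[0,0,0,0,0]]
  ]
}}

```text
clock: 13.38
eef_pos: [0.4808, -0.139, 0.0243]
eef_rot: [0.0, -0.0, 1.0, -0.0]
wrist_force: [0.9, 0.7, -1.7]
opening: 0.0272
grip_force: 69.2
```

Call:
{"api": "shift_gripper", "payload": {
  "deltas": [
    [[0,0,0.0015,0,0],[0,0,0,0,0],[0,0,0,0,0]]
  ]
}}

```text
clock: 13.75
eef_pos: [0.4809, -0.1391, 0.0229]
eef_rot: [0.0, -0.0, 1.0, -0.0]
wrist_force: [-0.4, -1.1, 2.3]
opening: 0.0275
grip_force: 69.7
```

Call:
{"api": "shift_gripper", "payload": {
  "deltas": [
    [[0,0,0.001,0,0],[0,0,0,0,0],[0,0,0,0,0]]
  ]
}}

```text
clock: 14.12
eef_pos: [0.4809, -0.1391, 0.0228]
eef_rot: [0.0, -0.0, 1.0, -0.0]
wrist_force: [-4.2, 0.8, 18.1]
opening: 0.0272
grip_force: 71.4
```

On the floor. Release, rise, back off and check.

Call:
{"api": "shift_gripper", "payload": {
  "deltas": [
    [[0,0,0,0,0.035],[0,0,0,0,0.045],[0,0,0,0,0.048],[0,0,-0.02,0,0.048],[0,0,-0.04,0,0.048],[0,0,-0.05,0,0.048],[0,0,-0.03,0,0.048],[0,0,0,0,0.048]]
  ]
}}

```text
clock: 15.12
eef_pos: [0.4823, -0.1394, 0.1639]
eef_rot: [0.002, -0.0, 1.0, -0.001]
wrist_force: [0.8, -0.2, -0.3]
opening: 0.0479
grip_force: 0.0
```

Call:
{"api": "shift_gripper", "payload": {
  "deltas": [
    [[0,0,0,0,0.048],[0,0,0,0,0.048]]
  ]
}}

```text
clock: 15.38
eef_pos: [0.4799, -0.1387, 0.1604]
eef_rot: [-0.001, -0.0, 1.0, 0.0]
wrist_force: [-0.5, -0.1, -0.3]
opening: 0.0482
grip_force: 0.0
```

```bash
python3 - <<'E'
from h import *
d=grab("wrist","pics/w8.png"); i=cv2.imread("pics/w8.png")
t=grab("top","pics/t3.png"); t=cv2.imread("pics/t3.png")
cv2.imwrite("pics/f.png",np.hstack([cv2.resize(i,(400,300)),cv2.resize(t[120:270,100:440],(400,300))]))
cv2.imwrite("pics/f.png",cv2.resize(cv2.imread("pics/f.png"),(800,300)))
E
```

```text
(no output)
```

View pics/f.png

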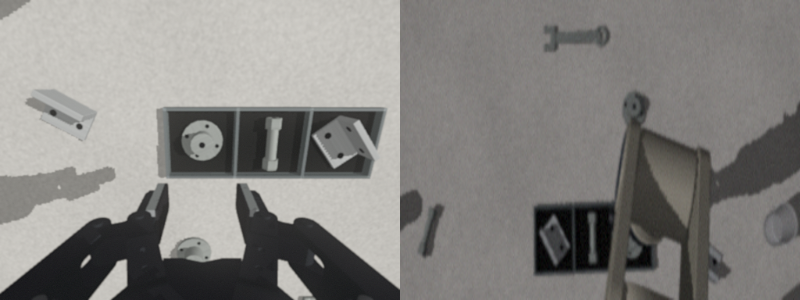

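The wrist half shows the cover flat at (202,143), the column flat at (271,143) and the bracket at (342,143), one per compartment. The left-over parts are in place. Handing in.

```bash
python3 -c "
from rig import env, viewer, get_state
print(env.finish_job())"
```

```text
the job is handed in; nothing more can be done
None
```

I placed a column in the middle compartment and a cover in the right one (−y), next to the bracket already in the left, and handed the job in at about 15.5 s; the last pictures show all three lying flat, but the hand-in gave no verdict.

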